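Sort a mixed handful of hardware into the stock bins

TASK

Put the five loose steel parts away: both hexagon nuts, both pipe couplings and the pillow-block bearing, each into the yellow stock bin that shows the same part as a sample on its ledge. Each part must stand on the bin's floor the way up it stands now (nuts flat, couplings on end, bearing on its foot), nothing stacked or leaning. Leave the tape measure and the padlock lying where they are.

Things in the scene. Friction and masses are not known exactly. Their poses are not given: they have to be found in the camera images.
- nut_a: Loose plain steel hexagon nut lying flat, 46 mm across flats (53 across corners), 25 mm high, 30 mm hole, 0.16 to 0.27 kg. Origin: centre of the underside; x is normal to one of the six flats, z up. The two nuts are alike. Any heading.
- nut_b: Loose plain steel hexagon nut lying flat, 46 mm across flats (53 across corners), 25 mm high, 30 mm hole, 0.16 to 0.27 kg. Origin: centre of the underside; x is normal to one of the six flats, z up. The two nuts are alike. Any heading.
- coupling_a: Loose plain steel pipe coupling: a smooth round sleeve standing on end, 42 mm outside diameter, 32 mm inside, 46 mm high, 0.15 to 0.26 kg. Origin: centre of the lower end; z is its axis, up. The two couplings are alike.
- coupling_b: Loose plain steel pipe coupling: a smooth round sleeve standing on end, 42 mm outside diameter, 32 mm inside, 46 mm high, 0.15 to 0.26 kg. Origin: centre of the lower end; z is its axis, up. The two couplings are alike.
- bearing: Loose plain steel pillow-block bearing standing on its foot: foot 80 long (x) x 20 thick (y) x 10 mm high; in the middle a rounded housing 38 mm long, 20 mm thick, rising to 44 mm; flat faces at y = +-10 mm with the bore through them. 0.22 to 0.39 kg. Best gripped across its 20 mm thickness. Origin: centre of the foot's underside; z up. Any heading.
- bin_nuts: Fixed yellow stock bin. Inside 130 x 130 mm, floor 5 mm, walls 6 mm thick, 50 mm high, but the -x (front) wall only 32 mm. A 64 mm deep, 5 mm high ledge beyond the +x wall carries a fixed sample, centred 104 mm from the origin along x, top at most 51 mm up: a hexagon nut. Origin: centre of the tray's underside, on the table; x runs from front to ledge, z up; turned at most 7 degrees.
- bin_couplings: Fixed yellow stock bin. Inside 130 x 130 mm, floor 5 mm, walls 6 mm thick, 50 mm high, but the -x (front) wall only 32 mm. A 64 mm deep, 5 mm high ledge beyond the +x wall carries a fixed sample, centred 104 mm from the origin along x, top at most 51 mm up: a pipe coupling on end. Origin: centre of the tray's underside, on the table; x runs from front to ledge, z up; turned at most 7 degrees.
- bin_bearings: Fixed yellow stock bin. Inside 130 x 130 mm, floor 5 mm, walls 6 mm thick, 50 mm high, but the -x (front) wall only 32 mm. A 64 mm deep, 5 mm high ledge beyond the +x wall carries a fixed sample, centred 104 mm from the origin along x, top at most 51 mm up: a pillow-block bearing. Origin: centre of the tray's underside, on the table; x runs from front to ledge, z up; turned at most 7 degrees.
- tape_measure: Loose bystander among the parts, to be left alone: black tape measure lying flat, about 62 x 58 mm, 30 mm high. Origin: centre of the underside.
- padlock: Loose bystander among the parts, to be left alone: brass padlock lying flat, about 75 x 46 mm, 20 mm high, steel shackle. Origin: about its middle, at the underside; the shackle reaches 42 mm along x and the body 32 mm along -x.
Things that resemble listed ones, but are neither listed nor needed, are in the scene too. What is shaped like the nut_b but pink or turquoise is not meant. What is shaped like the nut_a but red is not meant.

How it is judged:
By the outcome, as a careful person would: the job done as asked, in the order asked, and still so for the second after the job is handed in, with the robot touching nothing.
It also fails if it takes over 120 s, if anything falls off the work surface, if the arm or the gripper's body presses on something with over 40 N, if the wrist force passes 120 N, or if a joint passes its speed limit or range.

ROBOT

A 6-joint arm with a two-finger parallel gripper is mounted at the origin on the work surface. World frame = base frame: x ahead of the robot, y to its left, z up, the work surface at z = 0. Lengths are in m, angles in rad, forces in N, time in s.
With the tool pointing down it reaches from about 0.3 to 0.775 m from the base axis. Payload 14.6 kg.
Tool frame: the origin (TCP) lies midway between the tips of the shut fingers; the grasp point (between the pads) lies 19 mm behind it (grasp_offset is the distance from the TCP to the grasp point, in m); z points along the fingers, y is the line along which they close (so a half turn about z gives the same grasp; the last joint's range is limited). The gripper opens to 94 mm and grips with 3 to 60 N. Pads are 16 mm wide; open, the fingers measure 119 mm over their backs; the gripper's body (75 mm by 177 mm) begins 78 mm behind the grasp point.
Start: joints at [1.093, 0.3, 1.521, -0, 1.321, -0.067], TCP at [0.22, 0.504, 0.205] pointing down, gripper open.
Joint ranges: [-3.03, 3.03], [-0.79, 2.21], [0.23, 2.52], [-1.04, 4.18], [0, 3.07], [-2.55, 2.55]. Speed limits (rad/s): [2.22, 2.22, 2.57, 3.14, 3.14, 3.14].

INTERFACE

Orientations are given as [roll, pitch, yaw] about the fixed x, y, z axes, in that order (R = Rz(yaw) Ry(pitch) Rx(roll)).
In Python, from station import * gives the robot as it stands. The module is installed in compiled form; this text tells all that it offers.
- The arm moves only by the tool send_rows, never from a script. Its argument "rows" is a list of rows, each an object of numbers: "dx", "dy", "dz": the shift along the tool's x, y, z in mm; "roll": the turn about the tool's z in degrees; "jaw": the closure, from -1 (fully open) to 1 (shut). In form: [{"dx": .., "dy": .., "dz": .., "roll": .., "jaw": ..}, ...]. A call has 1 to 12 rows; each row shifts and turns the commanded pose from where the row before left it, along the tool's axes as they then stand; what a row does not reach is not made up. A row lasts 1/12 s, in which the tool goes at most 41.7 mm and 7.16 degrees, less where a joint would pass 70% of its speed; a pose out of reach is approached as far as the arm can. A call is refused whole if a number of a shift passes 41.7 or a number of a turn 7.16, either way. A call with a gripper value outside its range is refused whole. The fingers move at their own pace and stop on an object; "force" is the grip in N (left out, the last holds). Time passes only in rows, so rows that do not move let the fingers close. It gives the time, the measured TCP pose, the force, the opening and the grip force at its end, in the units of the state.
- get_obs(): the state, without advancing time (a new reading comes with each control period).
- camera(name): name is "scene" or "top" or "wrist"; returns a dict with "frame" (420x560x3 uint8, red, green, blue), "z_map" (420x560 float32, m along the optical axis (not along the pixel's ray), 0 where there is no reading), "camera_matrix" (3x3 intrinsics, pixels), "rvec" (rotation vector, rad) and "tvec" (3), from world to camera coordinates, as OpenCV has them. Camera axes: x right, y down, z forward; pixel columns grow to the right and rows downward; lengths in m; the calibration is good to about 2 mm. A picture is of the moment at which its call begins.
- hand_in(): hands the job in; it is judged then, once.
The state is a dict: "time_s": time; "qpos": joint angles; "joint_vel": joint speeds; "tau": joint torques, N m; "ee_pos": TCP position; "eef_rot": TCP orientation; "force": force on the tool from outside, world axes, zero at the start; "moment": the same for the moment, N m; "grip_width": finger opening in m; "grip_force": force on a finger pad.
Only numpy, scipy, OpenCV 4.12 (cv2) and the standard library are available. Lean on these libraries where they do the work, as an engineer would, in place of code of your own. Each camera call takes 0.05 s, during which the arm holds its last target. There are 200 camera calls.

## Working session

There is one attempt and no reset: what is moved stays moved. The work goes in short steps, Python scripts to look and compute and a tool call to move; the robot and the scene stay as the last step left them, time stands still between calls to the robot, and variables do not carry over. Pictures are saved under pics/ and viewed, at most 14 in all, crops included, and the job is handed in when it is done.

Besides the shell and the picture viewer there is one more tool, called after ">>>" by a JSON object that holds its "api" and its "payload". send_rows: Moves the arm, as the interface text tells. Its arguments: {"type":"object","properties":{"rows":{"type":"array"},"force":{"type":"number"}},"required":["rows"]}

```bash
mkdir -p pics; python3 - <<'E'
from station import *
import cv2
for n in("top","scene"):
    c=camera(n); cv2.imwrite(f"pics/{n}0.png",c["frame"][:,:,::-1]); print(n,c["camera_matrix"].round(1).tolist(),c["rvec"],c["tvec"])
print(get_obs())
E
```

```text
top [[519.5, 0.0, 278.3], [0.0, 519.5, 211.0], [0.0, 0.0, 1.0]] [ 2.19646995 -2.18758687  0.07593996] [0.00225845 0.49856036 1.12020506]
scene [[506.2, 0.0, 277.2], [0.0, 506.2, 207.7], [0.0, 0.0, 1.0]] [ 1.55837441  1.98430399 -0.80885109] [ 0.12805928 -0.29130325  1.68682485]
{'time_s': 0.1, 'qpos': array([ 1.09341471e+00,  3.00357646e-01,  1.52151169e+00, -1.60131317e-05,
        1.32070986e+00, -6.65877886e-02]), 'joint_vel': array([ 0.00030826,  0.00049693, -0.00460591,  0.00172918,  0.00053663,
        0.00230302]), 'tau': array([-1.75028534e-03, -5.32655454e+01, -3.53275430e+01,  7.08151306e-02,
        2.35723250e-02, -3.96728069e-05]), 'ee_pos': array([0.21952762, 0.50403282, 0.20497792]), 'eef_rot': array([-3.14060727e+00, -5.01662919e-05,  2.73080277e+00]), 'force': array([-0.37821414, -0.75473333, -0.69159383]), 'moment': array([0.02014008, 0.01700206, 0.00058396]), 'grip_force': 0.0, 'grip_width': 0.09406941022219759}
```

View pics/top0.png

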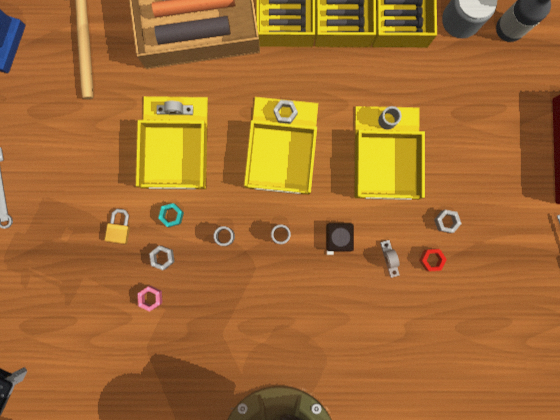

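View pics/scene0.png

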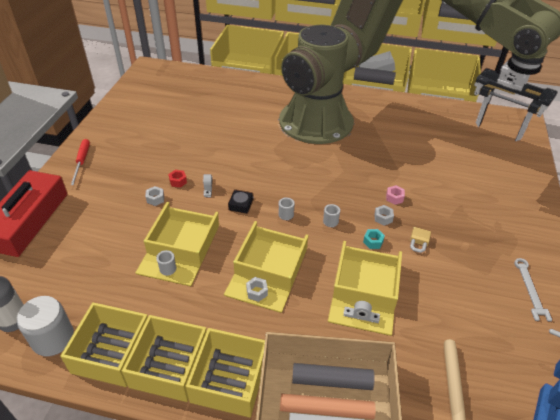

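The top view shows nuts at (161,258) and (449,221), couplings at (223,236) and (281,234), and the bearing at (390,258). The bins are at (171,155) for bearings, (282,157) for nuts and (390,164) for couplings. The scene view confirms this layout.

```bash
cat > h.py <<'E'
from station import *
import cv2, numpy as np
def cloud(c):
    K=c["camera_matrix"];R=cv2.Rodrigues(np.array(c["rvec"],float))[0];t=np.array(c["tvec"]).ravel()
    z=c["z_map"];v,u=np.mgrid[:z.shape[0],:z.shape[1]]
    P=np.stack([(u-K[0,2])/K[0,0]*z,(v-K[1,2])/K[1,1]*z,z],-1)
    P=(P-t)@R; P[z==0]=np.nan
    return P
def blob(P,seed,lo,hi,r=45):
    m=((P[...,2]>lo)&(P[...,2]<hi)).astype(np.uint8)
    w=np.zeros_like(m);cv2.circle(w,seed,r,1,-1);m&=w
    n,l,s,ct=cv2.connectedComponentsWithStats(m)
    i=1+np.argmin([np.hypot(*(ct[k]-seed))-min(s[k,4],400)*.05 for k in range(1,n)])
    return P[l==i]
def rect(Q):
    (x,y),(a,b),g=cv2.minAreaRect((Q[:,:2]*1000).astype(np.float32)); return np.round([x,y,a,b,g],1)
E
python3 - <<'E'
from h import *
c=camera("top");P=cloud(c)
print("table",np.nanmedian(P[330:380,60:100,2]))
for n,s,lo,hi,r in [("nutL",(161,258),.012,.04,18),("nutR",(449,221),.012,.04,18),("cpL",(223,236),.035,.06,16),("cpR",(281,234),.035,.06,16),("bear",(390,258),.005,.06,24),("bear_top",(390,258),.030,.06,24),("tape",(340,237),.015,.05,22),("lock",(118,228),.008,.05,24),("turq",(170,215),.012,.04,18),("red",(433,260),.012,.04,18)]:
    Q=blob(P,s,lo,hi,r); print(n,len(Q),Q.mean(0).round(4),rect(Q),np.percentile(Q[:,2],90).round(4))
for n,s in [("B_bear",(171,155)),("B_nut",(282,157)),("B_cp",(390,164))]:
    w=np.zeros(P.shape[:2],bool); w[s[1]-45:s[1]+45,s[0]-45:s[0]+45]=1
    Q=P[w&(P[...,2]>.02)&(P[...,2]<.054)]; 
    f=P[s[1],s[0]]; Q=Q[(abs(Q[:,0]-f[0])<.085)&(abs(Q[:,1]-f[1])<.085)]
    print(n,len(Q),f.round(4),rect(Q),Q.max(0),Q.min(0))
c=camera("wrist");print(c["rvec"],c["tvec"],c["camera_matrix"][0]); cv2.imwrite("pics/w0.png",c["frame"][:,:,::-1])
E
```

```text
table 0.001184713229188259
nutL 286 [0.3978 0.2561 0.0247] [398.  256.6  51.4  46.2  68. ] 0.0283
nutR 306 [ 0.479  -0.3648  0.0243] [ 479.2 -365.8   50.8   46.5   78.6] 0.0285
cpL 138 [0.4449 0.1211 0.0462] [4.451e+02 1.207e+02 3.820e+01 4.020e+01 2.000e-01] 0.0494
cpR 136 [ 0.449  -0.0005  0.0462] [ 4.488e+02 -4.000e-01  3.910e+01  3.910e+01  4.510e+01] 0.0492
bear 407 [ 0.3975 -0.2382  0.0256] [ 397.2 -239.2   79.5   22.8   17. ] 0.0441
bear_top 185 [ 0.3978 -0.2388  0.0409] [ 397.2 -239.3   37.6   22.7   18.1] 0.0459
tape 764 [ 0.4437 -0.1285  0.0309] [ 4.443e+02 -1.291e+02  6.070e+01  5.680e+01  1.000e-01] 0.0341
lock 539 [0.4593 0.3538 0.0186] [466.5 353.2  45.9  73.8  81. ] 0.0231
turq 268 [0.4901 0.2384 0.0251] [490.5 238.7  46.6  50.5  75. ] 0.0284
red 297 [ 0.395  -0.331   0.0247] [ 3.944e+02 -3.319e+02  4.530e+01  5.370e+01  2.000e-01] 0.0286
B_bear 1297 [0.6227 0.2429 0.0051] [619.5 236.1 143.6 144.2  89.9] [0.69154886 0.30802287 0.05399869] [0.54739026 0.16422327 0.0200418 ]
B_nut 1123 [ 0.6195 -0.0035  0.0045] [624.1  -0.8 142.2 162.8  84.4] [0.70421575 0.07683494 0.05398271] [ 0.5380759  -0.07580592  0.02004745]
B_cp 1376 [ 0.6048 -0.2435  0.0058] [ 608.5 -236.1  142.6  162.    88.9] [ 0.68978307 -0.16406155  0.05399676] [ 0.52723084 -0.30832815  0.0200226 ]
[-2.43729043 -1.5987123  -0.20922902] [-0.54917027 -0.02787023  0.39135253] [346.32538064   0.         277.26515354]
```

View pics/w0.png

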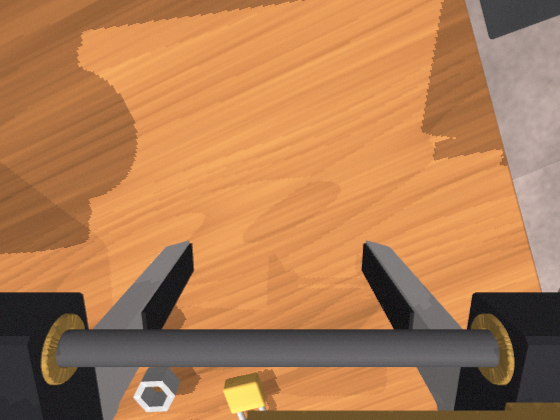

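The wrist view shows only bare table, the fingers, nut_a at (155,396) and the padlock at (243,393). The top-view measurements are good enough, so I'll start with the left nut.

```bash
cat >> h.py <<'E'
def go(x,y,z,yaw):
    """turn first (roll total, deg), then shift (mm) along the turned tool axes"""
    o=get_obs(); p=o["ee_pos"]; y0=np.degrees(o["eef_rot"][2]); d=(np.array([x,y,z])-p)*1000
    a=np.radians(yaw); r=(y0-yaw+180)%360-180
    print("roll %.1f dx %.1f dy %.1f dz %.1f | F %s"%(r,d[0]*np.cos(a)+d[1]*np.sin(a),d[0]*np.sin(a)-d[1]*np.cos(a),-d[2],o["force"].round(1)))
def place(b,u,v):
    x,y,g={"nut":(.614,0,-5.6),"cp":(.598,-.236,-1.1),"bear":(.6195,.236,0)}[b]; g=np.radians(g)
    return x+u*np.cos(g)-v*np.sin(g),y+u*np.sin(g)+v*np.cos(g)
E
python3 -c "
from h import *
go(.398,.256,.12,128)"
```

```text
roll 28.5 dx -305.4 dy -12.1 dz 85.1 | F [ 0.3 -0.   0.3]
```

>>> {"api": "send_rows", "payload": {"rows": [{"roll":7.1,"jaw":-0.5},{"roll":7.1,"jaw":-0.5},{"roll":7.1,"jaw":-0.5},{"roll":7.1,"jaw":-0.5},{"dx":-38.2,"dy":-1.5,"dz":10.6,"jaw":-0.5},{"dx":-38.2,"dy":-1.5,"dz":10.6,"jaw":-0.5},{"dx":-38.2,"dy":-1.5,"dz":10.6,"jaw":-0.5},{"dx":-38.2,"dy":-1.5,"dz":10.6,"jaw":-0.5},{"dx":-38.2,"dy":-1.5,"dz":10.6,"jaw":-0.5},{"dx":-38.2,"dy":-1.5,"dz":10.6,"jaw":-0.5},{"dx":-38.2,"dy":-1.5,"dz":10.6,"jaw":-0.5},{"dx":-38.2,"dy":-1.5,"dz":10.6,"jaw":-0.5}], "force": 25}}

```text
invalid input at $.rows[0]: expected keys dx, dy, dz, roll, jaw
```

```bash
python3 -c "
from h import *
go(.398,.256,.004,128)
o=get_obs();print(o['ee_pos'],o['eef_rot'],o['grip_width'])
c=camera('wrist');P=cloud(c);cv2.imwrite('pics/w1.png',c['frame'][:,:,::-1])
m=(P[...,2]>.015)&(P[...,2]<.035)&(np.hypot(P[...,0]-.398,P[...,1]-.256)<.035)
Q=P[m];print(len(Q),rect(Q))
"
```

```text
roll 28.5 dx -305.4 dy -12.1 dz 201.1 | F [ 0.3 -0.   0.3]
[0.2195738  0.50410257 0.2051244 ] [-3.14093268e+00 -2.16043521e-05  2.73081603e+00] 0.09379740348555196
979 [398.9 257.3  45.8  53.6  39. ]
```

View pics/w1.png

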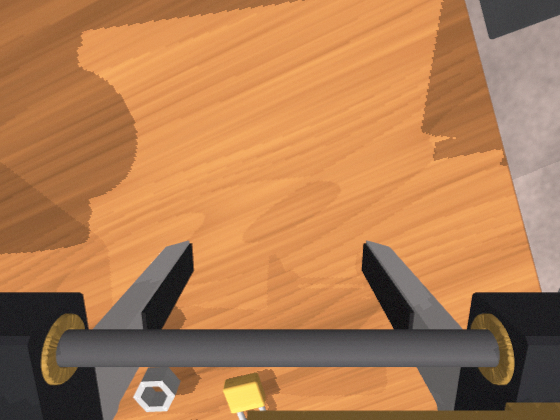

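The picture is unchanged because the move was refused: every row needs all the keys. The measurement from it does help, giving a flat normal of 39° and the nut at (0.399, 0.257).

>>> {"api": "send_rows", "payload": {"rows": [{"dx":0,"dy":0,"dz":0,"roll":7,"jaw":-0.5},{"dx":0,"dy":0,"dz":0,"roll":7,"jaw":-0.5},{"dx":0,"dy":0,"dz":0,"roll":7,"jaw":-0.5},{"dx":0,"dy":0,"dz":0,"roll":6.5,"jaw":-0.5},{"dx":-38.2,"dy":-1.5,"dz":10.6,"roll":0,"jaw":-0.5},{"dx":-38.2,"dy":-1.5,"dz":10.6,"roll":0,"jaw":-0.5},{"dx":-38.2,"dy":-1.5,"dz":10.6,"roll":0,"jaw":-0.5},{"dx":-38.2,"dy":-1.5,"dz":10.6,"roll":0,"jaw":-0.5},{"dx":-38.2,"dy":-1.5,"dz":10.6,"roll":0,"jaw":-0.5},{"dx":-38.2,"dy":-1.5,"dz":10.6,"roll":0,"jaw":-0.5},{"dx":-38.2,"dy":-1.5,"dz":10.6,"roll":0,"jaw":-0.5},{"dx":-38.2,"dy":-1.5,"dz":10.6,"roll":0,"jaw":-0.5}], "force": 25}}

```text
time_s: 1.25
ee_pos: [0.4032, 0.2574, 0.1203]
eef_rot: [3.141, 0.0, 2.251]
force: [0.1, 0.6, -0.7]
grip_width: 0.0704
grip_force: 0.0
```

```bash
python3 -c "
from h import *
go(.3985,.2567,.004,129)
o=get_obs();print(o['ee_pos'],o['eef_rot'],o['grip_width'])
"
```

```text
roll -0.0 dx 2.4 dy -4.1 dz 116.3 | F [ 0.1  0.6 -0.7]
[0.40322145 0.25739607 0.12029304] [3.14125000e+00 7.85848374e-05 2.25098429e+00] 0.07043748983760842
```

>>> {"api": "send_rows", "payload": {"rows": [{"dx":2.4,"dy":-4.1,"dz":20,"roll":0,"jaw":-0.5},{"dx":0,"dy":0,"dz":30,"roll":0,"jaw":-0.5},{"dx":0,"dy":0,"dz":30,"roll":0,"jaw":-0.5},{"dx":0,"dy":0,"dz":20,"roll":0,"jaw":-0.5},{"dx":0,"dy":0,"dz":10,"roll":0,"jaw":-0.5},{"dx":0,"dy":0,"dz":6,"roll":0,"jaw":-0.5},{"dx":0,"dy":0,"dz":0,"roll":0,"jaw":0.2},{"dx":0,"dy":0,"dz":0,"roll":0,"jaw":0.2},{"dx":0,"dy":0,"dz":0,"roll":0,"jaw":0.2},{"dx":0,"dy":0,"dz":0,"roll":0,"jaw":0.2},{"dx":0,"dy":0,"dz":0,"roll":0,"jaw":0.2},{"dx":0,"dy":0,"dz":0,"roll":0,"jaw":0.2}], "force": 25}}

```text
time_s: 2.25
ee_pos: [0.3982, 0.2586, 0.0056]
eef_rot: [3.14, 0.0, 2.251]
force: [-1.4, -0.6, 7.5]
grip_width: 0.0457
grip_force: 25.0
```

```bash
python3 -c "
from h import *
x,y=place('nut',0,.031)
go(x,y,.12,84.4)
"
```

```text
roll 44.6 dx -205.4 dy 240.0 dz -114.4 | F [-1.4 -0.6  7.5]
```

>>> {"api": "send_rows", "payload": {"rows": [{"dx":0,"dy":0,"dz":-14,"roll":0,"jaw":0.3},{"dx":0,"dy":0,"dz":-25,"roll":0,"jaw":0.3},{"dx":0,"dy":0,"dz":-20,"roll":6.4,"jaw":0.3},{"dx":0,"dy":0,"dz":-20,"roll":6.4,"jaw":0.3},{"dx":0,"dy":0,"dz":-20,"roll":6.4,"jaw":0.3},{"dx":0,"dy":0,"dz":-15,"roll":6.4,"jaw":0.3},{"dx":0,"dy":0,"dz":0,"roll":6.4,"jaw":0.3},{"dx":0,"dy":0,"dz":0,"roll":6.3,"jaw":0.3},{"dx":0,"dy":0,"dz":0,"roll":6.3,"jaw":0.3},{"dx":-17,"dy":20,"dz":0,"roll":0,"jaw":0.3},{"dx":-25.7,"dy":30,"dz":0,"roll":0,"jaw":0.3},{"dx":-25.7,"dy":30,"dz":0,"roll":0,"jaw":0.3}], "force": 25}}

```text
time_s: 3.25
ee_pos: [0.4711, 0.1818, 0.119]
eef_rot: [3.141, -0.0, 1.474]
force: [0.9, 0.5, -4.0]
grip_width: 0.0458
grip_force: 25.0
```

>>> {"api": "send_rows", "payload": {"rows": [{"dx":-25.7,"dy":30,"dz":0,"roll":0,"jaw":0.3},{"dx":-25.7,"dy":30,"dz":0,"roll":0,"jaw":0.3},{"dx":-25.7,"dy":30,"dz":0,"roll":0,"jaw":0.3},{"dx":-25.7,"dy":30,"dz":0,"roll":0,"jaw":0.3},{"dx":-17,"dy":20,"dz":0,"roll":0,"jaw":0.3},{"dx":-12,"dy":14,"dz":0,"roll":0,"jaw":0.3},{"dx":-3,"dy":3,"dz":0,"roll":0,"jaw":0.3},{"dx":0,"dy":0,"dz":0,"roll":0,"jaw":0.3}]}}

```text
time_s: 3.92
ee_pos: [0.6138, 0.032, 0.1182]
eef_rot: [-3.141, 0.0, 1.471]
force: [0.9, 1.2, -2.3]
grip_width: 0.0461
grip_force: 25.0
```

```bash
python3 -c "
from h import *
x,y=place('nut',0,.031)
go(x,y,.012,84.4)
c=camera('wrist');P=cloud(c);cv2.imwrite('pics/w2.png',c['frame'][:,:,::-1])
"
```

```text
roll -0.1 dx -0.9 dy 3.4 dz 106.2 | F [ 0.9  1.2 -2.3]
```

View pics/w2.png

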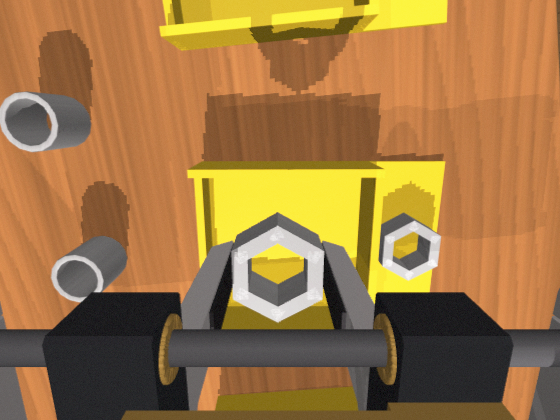

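The nut is held square at (277,270), over the left half of the nut bin, with the sample at (412,248). I'll lower it.

>>> {"api": "send_rows", "payload": {"rows": [{"dx":-0.9,"dy":3.4,"dz":15,"roll":0,"jaw":0.3},{"dx":0,"dy":0,"dz":25,"roll":0,"jaw":0.3},{"dx":0,"dy":0,"dz":25,"roll":0,"jaw":0.3},{"dx":0,"dy":0,"dz":20,"roll":0,"jaw":0.3},{"dx":0,"dy":0,"dz":13,"roll":0,"jaw":0.3},{"dx":0,"dy":0,"dz":6,"roll":0,"jaw":0.3},{"dx":0,"dy":0,"dz":2.5,"roll":0,"jaw":0.3},{"dx":0,"dy":0,"dz":0,"roll":0,"jaw":0.3},{"dx":0,"dy":0,"dz":0,"roll":0,"jaw":0.3}]}}

```text
time_s: 4.72
ee_pos: [0.6175, 0.0318, 0.0133]
eef_rot: [3.14, -0.0, 1.473]
force: [0.6, -0.2, -2.3]
grip_width: 0.0454
grip_force: 25.0
```

>>> {"api": "send_rows", "payload": {"rows": [{"dx":0,"dy":0,"dz":0,"roll":0,"jaw":-0.2},{"dx":0,"dy":0,"dz":0,"roll":0,"jaw":-0.2},{"dx":0,"dy":0,"dz":0,"roll":0,"jaw":-0.2},{"dx":0,"dy":0,"dz":-10,"roll":0,"jaw":-0.2},{"dx":0,"dy":0,"dz":-25,"roll":0,"jaw":-0.2},{"dx":0,"dy":0,"dz":-35,"roll":0,"jaw":-0.3},{"dx":0,"dy":0,"dz":-35,"roll":0,"jaw":-0.4},{"dx":0,"dy":0,"dz":0,"roll":0,"jaw":-0.4}]}}

```text
time_s: 5.38
ee_pos: [0.6198, 0.0316, 0.1255]
eef_rot: [3.131, -0.001, 1.472]
force: [0.7, -0.2, 0.6]
grip_width: 0.0654
grip_force: 0.0
```

```bash
python3 -c "
from h import *
print('cpL');go(.445,.121,.12,100)
c=camera('wrist');P=cloud(c)
for x,y,lo in((.445,.121,.035),(.449,0,.035),(*place('nut',0,.031),.022)):
  Q=P[(P[...,2]>lo)&(P[...,2]<.055)&(np.hypot(P[...,0]-x,P[...,1]-y)<.034)];print(len(Q),rect(Q) if len(Q) else '', Q[:,2].std())
"
```

```text
cpL
roll -15.6 dx 118.4 dy -156.7 dz 5.5 | F [ 0.7 -0.2  0.6]
1930 [447.9 119.3  41.1  38.8  68.3] 0.0035717935662673674
1367 [451.2   0.5  41.9  37.3   1.1] 0.0037013639362981046
1746 [617.9  33.5  61.3  45.9  85. ] 0.0027364946392732146
```

>>> {"api": "send_rows", "payload": {"rows": [{"dx":0,"dy":0,"dz":0,"roll":-5.6,"jaw":-0.5},{"dx":10,"dy":-20,"dz":0,"roll":0,"jaw":-0.5},{"dx":19,"dy":-35,"dz":0,"roll":0,"jaw":-0.5},{"dx":20,"dy":-36,"dz":0,"roll":0,"jaw":-0.5},{"dx":20,"dy":-36,"dz":0,"roll":0,"jaw":-0.5},{"dx":12,"dy":-30,"dz":0,"roll":0,"jaw":-0.5},{"dx":8,"dy":-16,"dz":5,"roll":0,"jaw":-0.5},{"dx":0,"dy":0,"dz":10,"roll":0,"jaw":-0.5},{"dx":0,"dy":0,"dz":20,"roll":0,"jaw":-0.5},{"dx":0,"dy":0,"dz":5,"roll":0,"jaw":-0.5},{"dx":0,"dy":0,"dz":0,"roll":0,"jaw":-0.5}]}}

```text
time_s: 6.35
ee_pos: [0.4435, 0.1203, 0.0757]
eef_rot: [-3.138, 0.001, 1.57]
force: [-0.1, -0.4, 1.1]
grip_width: 0.0708
grip_force: 0.0
```

```bash
python3 -c "
from h import *
go(.4463,.1205,.009,90)
"
```

```text
roll -0.1 dx 0.2 dy 2.8 dz 66.7 | F [-0.1 -0.4  1.1]
```

>>> {"api": "send_rows", "payload": {"rows": [{"dx":0,"dy":2.8,"dz":10,"roll":0,"jaw":-0.5},{"dx":0,"dy":0,"dz":20,"roll":0,"jaw":-0.5},{"dx":0,"dy":0,"dz":20,"roll":0,"jaw":-0.5},{"dx":0,"dy":0,"dz":10,"roll":0,"jaw":-0.5},{"dx":0,"dy":0,"dz":6.7,"roll":0,"jaw":-0.5},{"dx":0,"dy":0,"dz":0,"roll":0,"jaw":-0.5},{"dx":0,"dy":0,"dz":0,"roll":0,"jaw":0.3},{"dx":0,"dy":0,"dz":0,"roll":0,"jaw":0.3},{"dx":0,"dy":0,"dz":0,"roll":0,"jaw":0.3},{"dx":0,"dy":0,"dz":0,"roll":0,"jaw":0.3},{"dx":0,"dy":0,"dz":0,"roll":0,"jaw":0.3},{"dx":0,"dy":0,"dz":0,"roll":0,"jaw":0.3}], "force": 25}}

```text
time_s: 7.35
ee_pos: [0.447, 0.1208, 0.0109]
eef_rot: [3.141, -0.0, 1.57]
force: [-2.0, -0.3, 5.6]
grip_width: 0.0413
grip_force: 25.0
```

```bash
python3 -c "
from h import *
x,y=place('cp',0,-.031)
go(x,y,.12,90);print(x,y,place('cp',0,.031))
"
```

```text
roll -0.0 dx -387.8 dy 150.4 dz -109.1 | F [-2.  -0.3  5.6]
0.5974048792856096 -0.26699428707577094 (np.float64(0.5985951207143904), np.float64(-0.205005712924229))
```

>>> {"api": "send_rows", "payload": {"rows": [{"dx":0,"dy":0,"dz":-12,"roll":0,"jaw":0.4},{"dx":0,"dy":0,"dz":-30,"roll":0,"jaw":0.4},{"dx":0,"dy":0,"dz":-35,"roll":0,"jaw":0.4},{"dx":0,"dy":0,"dz":-20,"roll":0,"jaw":0.4},{"dx":-17,"dy":6,"dz":-12,"roll":0,"jaw":0.4},{"dx":-36,"dy":14,"dz":0,"roll":0,"jaw":0.4},{"dx":-36,"dy":14,"dz":0,"roll":0,"jaw":0.4},{"dx":-36,"dy":14,"dz":0,"roll":0,"jaw":0.4},{"dx":-36,"dy":14,"dz":0,"roll":0,"jaw":0.4},{"dx":-36,"dy":14,"dz":0,"roll":0,"jaw":0.4},{"dx":-36,"dy":14,"dz":0,"roll":0,"jaw":0.4},{"dx":-36,"dy":14,"dz":0,"roll":0,"jaw":0.4}]}}

```text
time_s: 8.35
ee_pos: [0.5508, -0.1503, 0.1193]
eef_rot: [-3.141, -0.0, 1.57]
force: [1.1, 0.4, -1.6]
grip_width: 0.0416
grip_force: 25.0
```

>>> {"api": "send_rows", "payload": {"rows": [{"dx":-36,"dy":14,"dz":0,"roll":0,"jaw":0.4},{"dx":-36,"dy":14,"dz":0,"roll":0,"jaw":0.4},{"dx":-27,"dy":11,"dz":0,"roll":0,"jaw":0.4},{"dx":-15,"dy":5,"dz":0,"roll":0,"jaw":0.4},{"dx":-4,"dy":1,"dz":0,"roll":0,"jaw":0.4},{"dx":0,"dy":0,"dz":0,"roll":0,"jaw":0.4},{"dx":0,"dy":0,"dz":0,"roll":0,"jaw":0.4}]}}

```text
time_s: 8.93
ee_pos: [0.5952, -0.2654, 0.1191]
eef_rot: [-3.141, -0.001, 1.57]
force: [-0.1, 0.1, -1.2]
grip_width: 0.0417
grip_force: 25.0
```

```bash
python3 -c "
from h import *
x,y=place('cp',0,-.031)
go(x,y,.0165,90)
c=camera('wrist');cv2.imwrite('pics/w3.png',c['frame'][:,:,::-1])
"
```

```text
roll -0.0 dx -1.6 dy 2.2 dz 102.6 | F [-0.1  0.1 -1.2]
```

View pics/w3.png

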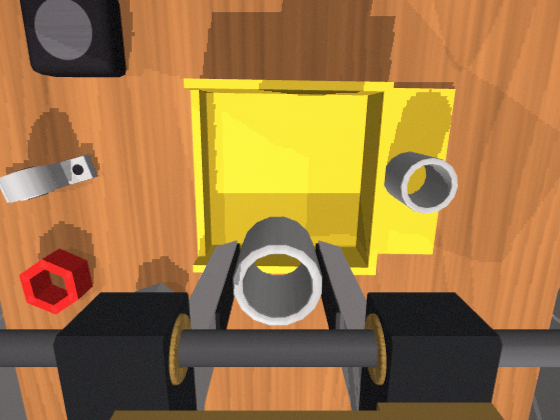

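The coupling is held upright at (277,285), beside the low-y wall of the couplings bin, with the coupling sample at (425,184). I'll lower it.

>>> {"api": "send_rows", "payload": {"rows": [{"dx":0,"dy":2.5,"dz":15,"roll":0,"jaw":0.4},{"dx":0,"dy":0,"dz":25,"roll":0,"jaw":0.4},{"dx":0,"dy":0,"dz":25,"roll":0,"jaw":0.4},{"dx":0,"dy":0,"dz":20,"roll":0,"jaw":0.4},{"dx":0,"dy":0,"dz":12,"roll":0,"jaw":0.4},{"dx":0,"dy":0,"dz":6,"roll":0,"jaw":0.4},{"dx":0,"dy":0,"dz":0,"roll":0,"jaw":0.4},{"dx":0,"dy":0,"dz":0,"roll":0,"jaw":0.4}]}}

```text
time_s: 9.65
ee_pos: [0.5984, -0.266, 0.0168]
eef_rot: [3.141, 0.0, 1.571]
force: [0.5, 0.5, -1.0]
grip_width: 0.0412
grip_force: 25.0
```

>>> {"api": "send_rows", "payload": {"rows": [{"dx":0,"dy":0,"dz":0,"roll":0,"jaw":-0.2},{"dx":0,"dy":0,"dz":0,"roll":0,"jaw":-0.2},{"dx":0,"dy":0,"dz":0,"roll":0,"jaw":-0.2},{"dx":0,"dy":0,"dz":-10,"roll":0,"jaw":-0.2},{"dx":0,"dy":0,"dz":-25,"roll":0,"jaw":-0.2},{"dx":0,"dy":0,"dz":-35,"roll":0,"jaw":-0.3},{"dx":0,"dy":0,"dz":-30,"roll":0,"jaw":-0.5},{"dx":0,"dy":0,"dz":0,"roll":0,"jaw":-0.5}]}}

```text
time_s: 10.32
ee_pos: [0.6004, -0.2675, 0.1244]
eef_rot: [3.132, 0.005, 1.57]
force: [-0.2, -0.3, 1.2]
grip_width: 0.0691
grip_force: 0.0
```

```bash
python3 -c "
from h import *
print('cpR');go(.450,0,.12,90)
c=camera('wrist');P=cloud(c)
x,y=place('cp',0,-.031);Q=P[(P[...,2]>.035)&(P[...,2]<.07)&(np.hypot(P[...,0]-x,P[...,1]-y)<.028)];print(len(Q),rect(Q),np.percentile(Q[:,2],[50,95]))
"
```

```text
cpR
roll -0.0 dx 267.5 dy -150.4 dz 4.4 | F [-0.2 -0.3  1.2]
1369 [ 598.8 -265.9   40.7   40.8   45.8] [0.05073069 0.05230652]
```

Placed upright, with its top at 51 mm. Next is the right coupling.

>>> {"api": "send_rows", "payload": {"rows": [{"dx":15,"dy":-9,"dz":0,"roll":0,"jaw":-0.5},{"dx":35,"dy":-19,"dz":0,"roll":0,"jaw":-0.5},{"dx":35,"dy":-20,"dz":0,"roll":0,"jaw":-0.5},{"dx":35,"dy":-20,"dz":0,"roll":0,"jaw":-0.5},{"dx":35,"dy":-20,"dz":0,"roll":0,"jaw":-0.5},{"dx":35,"dy":-20,"dz":0,"roll":0,"jaw":-0.5},{"dx":35,"dy":-20,"dz":0,"roll":0,"jaw":-0.5},{"dx":27,"dy":-14,"dz":10,"roll":0,"jaw":-0.5},{"dx":15.5,"dy":-8,"dz":20,"roll":0,"jaw":-0.5},{"dx":0,"dy":0,"dz":15,"roll":0,"jaw":-0.5},{"dx":0,"dy":0,"dz":0,"roll":0,"jaw":-0.5},{"dx":0,"dy":0,"dz":0,"roll":0,"jaw":-0.5}]}}

```text
time_s: 11.37
ee_pos: [0.4479, 0.0012, 0.0712]
eef_rot: [-3.14, -0.0, 1.57]
force: [1.0, -0.4, 0.8]
grip_width: 0.0708
grip_force: 0.0
```

```bash
python3 -c "
from h import *
go(.450,0,.0095,90)
"
```

```text
roll -0.0 dx -1.2 dy 2.1 dz 61.7 | F [ 1.  -0.4  0.8]
```

>>> {"api": "send_rows", "payload": {"rows": [{"dx":-1,"dy":2,"dz":10,"roll":0,"jaw":-0.5},{"dx":0,"dy":0,"dz":20,"roll":0,"jaw":-0.5},{"dx":0,"dy":0,"dz":17,"roll":0,"jaw":-0.5},{"dx":0,"dy":0,"dz":10,"roll":0,"jaw":-0.5},{"dx":0,"dy":0,"dz":3,"roll":0,"jaw":-0.5},{"dx":0,"dy":0,"dz":0,"roll":0,"jaw":-0.5},{"dx":0,"dy":0,"dz":0,"roll":0,"jaw":0.3},{"dx":0,"dy":0,"dz":0,"roll":0,"jaw":0.3},{"dx":0,"dy":0,"dz":0,"roll":0,"jaw":0.3},{"dx":0,"dy":0,"dz":0,"roll":0,"jaw":0.3},{"dx":0,"dy":0,"dz":0,"roll":0,"jaw":0.3},{"dx":0,"dy":0,"dz":0,"roll":0,"jaw":0.3}], "force": 25}}

```text
time_s: 12.37
ee_pos: [0.4505, 0.0002, 0.0119]
eef_rot: [3.141, 0.0, 1.57]
force: [-1.2, 0.2, 4.8]
grip_width: 0.0424
grip_force: 25.0
```

```bash
python3 -c "
from h import *
x,y=place('cp',0,.031)
go(x,y,.12,90)
"
```

```text
roll -0.0 dx -205.2 dy 148.1 dz -108.1 | F [-1.2  0.2  4.8]
```

>>> {"api": "send_rows", "payload": {"rows": [{"dx":0,"dy":0,"dz":-12,"roll":0,"jaw":0.4},{"dx":0,"dy":0,"dz":-30,"roll":0,"jaw":0.4},{"dx":0,"dy":0,"dz":-35,"roll":0,"jaw":0.4},{"dx":0,"dy":0,"dz":-20,"roll":0,"jaw":0.4},{"dx":-15,"dy":11,"dz":-12,"roll":0,"jaw":0.4},{"dx":-30,"dy":22,"dz":0,"roll":0,"jaw":0.4},{"dx":-33,"dy":24,"dz":0,"roll":0,"jaw":0.4},{"dx":-33,"dy":24,"dz":0,"roll":0,"jaw":0.4},{"dx":-33,"dy":24,"dz":0,"roll":0,"jaw":0.4},{"dx":-33,"dy":24,"dz":0,"roll":0,"jaw":0.4},{"dx":-20,"dy":14,"dz":0,"roll":0,"jaw":0.4},{"dx":-8,"dy":5,"dz":0,"roll":0,"jaw":0.4}]}}

```text
time_s: 13.37
ee_pos: [0.5989, -0.2077, 0.1195]
eef_rot: [-3.141, 0.0, 1.568]
force: [-0.2, 0.7, -1.7]
grip_width: 0.0426
grip_force: 25.0
```

>>> {"api": "send_rows", "payload": {"rows": [{"dx":0,"dy":0,"dz":0,"roll":0,"jaw":0.4},{"dx":0,"dy":0,"dz":0,"roll":0,"jaw":0.4},{"dx":0,"dy":0,"dz":0,"roll":0,"jaw":0.4}]}}

```text
time_s: 13.62
ee_pos: [0.5976, -0.2036, 0.1204]
eef_rot: [-3.141, -0.0, 1.571]
force: [0.3, -0.3, -1.9]
grip_width: 0.0424
grip_force: 25.0
```

```bash
python3 -c "
from h import *
x,y=place('cp',0,.031)
go(x,y,.0175,90)
"
```

```text
roll 0.0 dx -1.4 dy 1.0 dz 102.9 | F [ 0.3 -0.3 -1.9]
```

>>> {"api": "send_rows", "payload": {"rows": [{"dx":0,"dy":1,"dz":15,"roll":0,"jaw":0.4},{"dx":0,"dy":0,"dz":25,"roll":0,"jaw":0.4},{"dx":0,"dy":0,"dz":25,"roll":0,"jaw":0.4},{"dx":0,"dy":0,"dz":20,"roll":0,"jaw":0.4},{"dx":0,"dy":0,"dz":12,"roll":0,"jaw":0.4},{"dx":0,"dy":0,"dz":6,"roll":0,"jaw":0.4},{"dx":0,"dy":0,"dz":0,"roll":0,"jaw":0.4},{"dx":0,"dy":0,"dz":0,"roll":0,"jaw":0.4}]}}

```text
time_s: 14.28
ee_pos: [0.5995, -0.2045, 0.0185]
eef_rot: [3.14, 0.0, 1.571]
force: [0.5, -0.1, -2.0]
grip_width: 0.0423
grip_force: 25.0
```

>>> {"api": "send_rows", "payload": {"rows": [{"dx":0,"dy":0,"dz":0,"roll":0,"jaw":-0.2},{"dx":0,"dy":0,"dz":0,"roll":0,"jaw":-0.2},{"dx":0,"dy":0,"dz":0,"roll":0,"jaw":-0.2},{"dx":0,"dy":0,"dz":-10,"roll":0,"jaw":-0.2},{"dx":0,"dy":0,"dz":-25,"roll":0,"jaw":-0.2},{"dx":0,"dy":0,"dz":-35,"roll":0,"jaw":-0.2},{"dx":0,"dy":0,"dz":-30,"roll":0,"jaw":-0.2},{"dx":0,"dy":0,"dz":0,"roll":0,"jaw":-0.2}]}}

```text
time_s: 14.95
ee_pos: [0.6015, -0.2058, 0.1252]
eef_rot: [3.132, 0.004, 1.57]
force: [1.3, 0.1, 0.7]
grip_width: 0.0565
grip_force: 0.0
```

```bash
python3 -c "
from h import *
c=camera('wrist');P=cloud(c)
for n,x,y,r,lo in(('cp',*place('cp',0,.031),.028,.035),('bear',.397,-.239,.046,.005),('beartop',.397,-.239,.03,.03),('nutR',.479,-.365,.035,.015)):
  Q=P[(P[...,2]>lo)&(P[...,2]<.07)&(np.hypot(P[...,0]-x,P[...,1]-y)<r)];print(n,len(Q),rect(Q) if len(Q) else 0,np.percentile(Q[:,2],[50,95]))
go(.397,-.239,.12,17)
"
```

```text
cp 1362 [ 599.9 -206.    40.9   40.8   47.4] [0.05074346 0.05223799]
bear 2364 [ 398.9 -240.7   81.2   21.8   15.7] [0.03037917 0.04419645]
beartop 1201 [ 399.7 -240.5   36.8   21.8   16.2] [0.04101701 0.04461742]Traceback (most recent call last):
  File "<string>", line 5, in <module>
    Q=P[(P[...,2]>lo)&(P[...,2]<.07)&(np.hypot(P[...,0]-x,P[...,1]-y)<r)];print(n,len(Q),rect(Q) if len(Q) else 0,np.percentile(Q[:,2],[50,95]))
                                                                                                                  ~~~~~~~~~~~~~^^^^^^^^^^^^^^^^
    return _quantile_unchecked(
        a, q, axis, out, overwrite_input, method, keepdims, weights)
    return _ureduce(a,
                    func=_quantile_ureduce_func,
    ...<5 lines>...
                    overwrite_input=overwrite_input,
                    method=method)
    r = func(a, **kwargs)
    result = _quantile(arr,
                       quantiles=q,
    ...<2 lines>...
                       out=out,
                       weights=wgt)
    slices_having_nans = np.isnan(arr[-1, ...])
                                  ~~~^^^^^^^^^
IndexError: index -1 is out of bounds for axis 0 with size 0
```

Both couplings are placed. The bearing is at (0.398, -0.240), with its long axis at 16°.

>>> {"api": "send_rows", "payload": {"rows": [{"dx":0,"dy":0,"dz":0,"roll":6.7,"jaw":-0.2},{"dx":0,"dy":0,"dz":0,"roll":6.7,"jaw":-0.2},{"dx":0,"dy":0,"dz":0,"roll":6.7,"jaw":-0.2},{"dx":0,"dy":0,"dz":0,"roll":6.7,"jaw":-0.2},{"dx":0,"dy":0,"dz":0,"roll":6.7,"jaw":-0.2},{"dx":0,"dy":0,"dz":0,"roll":6.7,"jaw":-0.2},{"dx":0,"dy":0,"dz":0,"roll":6.7,"jaw":-0.2},{"dx":0,"dy":0,"dz":0,"roll":6.7,"jaw":-0.2},{"dx":0,"dy":0,"dz":0,"roll":6.7,"jaw":-0.2},{"dx":0,"dy":0,"dz":0,"roll":6.7,"jaw":-0.2},{"dx":0,"dy":0,"dz":0,"roll":6.7,"jaw":-0.2}]}}

```text
time_s: 15.92
ee_pos: [0.5987, -0.2047, 0.1167]
eef_rot: [-3.141, 0.001, 0.278]
force: [0.5, 0.6, 0.6]
grip_width: 0.0566
grip_force: 0.0
```

>>> {"api": "send_rows", "payload": {"rows": [{"dx":-16,"dy":-2,"dz":0,"roll":0,"jaw":-0.2},{"dx":-35,"dy":-4,"dz":0,"roll":0,"jaw":-0.2},{"dx":-35,"dy":-4,"dz":0,"roll":0,"jaw":-0.2},{"dx":-35,"dy":-4,"dz":0,"roll":0,"jaw":-0.2},{"dx":-35,"dy":-4,"dz":0,"roll":0,"jaw":-0.2},{"dx":-31,"dy":-4,"dz":10,"roll":0,"jaw":-0.2},{"dx":-18,"dy":-2,"dz":20,"roll":0,"jaw":-0.2},{"dx":0,"dy":0,"dz":15,"roll":0,"jaw":-0.2},{"dx":0,"dy":0,"dz":0,"roll":0,"jaw":-0.2},{"dx":0,"dy":0,"dz":0,"roll":0,"jaw":-0.2}]}}

```text
time_s: 16.75
ee_pos: [0.3954, -0.2391, 0.0723]
eef_rot: [-3.14, 0.001, 0.284]
force: [-0.3, -0.3, 0.9]
grip_width: 0.0563
grip_force: 0.0
```

```bash
python3 -c "
from h import *
go(.398,-.240,.0095,16.3)
"
```

```text
roll -0.1 dx 2.2 dy 1.6 dz 62.8 | F [-0.3 -0.3  0.9]
```

>>> {"api": "send_rows", "payload": {"rows": [{"dx":2,"dy":1.5,"dz":10,"roll":0,"jaw":-0.2},{"dx":0,"dy":0,"dz":20,"roll":0,"jaw":-0.2},{"dx":0,"dy":0,"dz":17,"roll":0,"jaw":-0.2},{"dx":0,"dy":0,"dz":10,"roll":0,"jaw":-0.2},{"dx":0,"dy":0,"dz":4,"roll":0,"jaw":-0.2},{"dx":0,"dy":0,"dz":0,"roll":0,"jaw":-0.2},{"dx":0,"dy":0,"dz":0,"roll":0,"jaw":0.8},{"dx":0,"dy":0,"dz":0,"roll":0,"jaw":0.8},{"dx":0,"dy":0,"dz":0,"roll":0,"jaw":0.8},{"dx":0,"dy":0,"dz":0,"roll":0,"jaw":0.8},{"dx":0,"dy":0,"dz":0,"roll":0,"jaw":0.8},{"dx":0,"dy":0,"dz":0,"roll":0,"jaw":0.8}], "force": 30}}

```text
time_s: 17.75
ee_pos: [0.3981, -0.2403, 0.0117]
eef_rot: [3.141, -0.0, 0.284]
force: [0.1, 0.7, -1.4]
grip_width: 0.0197
grip_force: 8.4
```

```bash
python3 -c "
from h import *
x,y=place('bear',0,0)
go(x,y,.12,90)
"
```

```text
roll -73.7 dx 476.3 dy 221.4 dz -108.3 | F [ 0.1  0.7 -1.4]
```

>>> {"api": "send_rows", "payload": {"rows": [{"dx":0,"dy":0,"dz":0,"roll":0,"jaw":0.8},{"dx":0,"dy":0,"dz":-12,"roll":0,"jaw":0.8},{"dx":0,"dy":0,"dz":-25,"roll":0,"jaw":0.8},{"dx":0,"dy":0,"dz":-25,"roll":-6.7,"jaw":0.8},{"dx":0,"dy":0,"dz":-25,"roll":-6.7,"jaw":0.8},{"dx":0,"dy":0,"dz":-21,"roll":-6.7,"jaw":0.8},{"dx":0,"dy":0,"dz":0,"roll":-6.7,"jaw":0.8},{"dx":0,"dy":0,"dz":0,"roll":-6.7,"jaw":0.8},{"dx":0,"dy":0,"dz":0,"roll":-6.7,"jaw":0.8},{"dx":0,"dy":0,"dz":0,"roll":-6.7,"jaw":0.8},{"dx":0,"dy":0,"dz":0,"roll":-6.7,"jaw":0.8},{"dx":0,"dy":0,"dz":0,"roll":-6.7,"jaw":0.8}]}}

```text
time_s: 18.75
ee_pos: [0.3976, -0.2399, 0.1191]
eef_rot: [-3.141, -0.0, 1.342]
force: [0.3, -0.0, -3.5]
grip_width: 0.0193
grip_force: 30.0
```

>>> {"api": "send_rows", "payload": {"rows": [{"dx":0,"dy":0,"dz":0,"roll":-6.7,"jaw":0.8},{"dx":0,"dy":0,"dz":0,"roll":-6.7,"jaw":0.8},{"dx":15,"dy":7,"dz":0,"roll":0,"jaw":0.8},{"dx":30,"dy":14,"dz":0,"roll":0,"jaw":0.8},{"dx":36,"dy":16,"dz":0,"roll":0,"jaw":0.8},{"dx":36,"dy":16,"dz":0,"roll":0,"jaw":0.8},{"dx":36,"dy":16,"dz":0,"roll":0,"jaw":0.8},{"dx":36,"dy":16,"dz":0,"roll":0,"jaw":0.8},{"dx":36,"dy":16,"dz":0,"roll":0,"jaw":0.8},{"dx":36,"dy":16,"dz":0,"roll":0,"jaw":0.8},{"dx":36,"dy":17,"dz":0,"roll":0,"jaw":0.8},{"dx":36,"dy":17,"dz":0,"roll":0,"jaw":0.8}]}}

```text
time_s: 19.75
ee_pos: [0.5492, 0.0949, 0.119]
eef_rot: [-3.141, 0.0, 1.57]
force: [1.3, -0.7, -4.5]
grip_width: 0.0201
grip_force: 30.0
```

>>> {"api": "send_rows", "payload": {"rows": [{"dx":36,"dy":17,"dz":0,"roll":0,"jaw":0.8},{"dx":36,"dy":17,"dz":0,"roll":0,"jaw":0.8},{"dx":36,"dy":17,"dz":0,"roll":0,"jaw":0.8},{"dx":25,"dy":13,"dz":0,"roll":0,"jaw":0.8},{"dx":10,"dy":6,"dz":0,"roll":0,"jaw":0.8},{"dx":0,"dy":0,"dz":0,"roll":0,"jaw":0.8},{"dx":0,"dy":0,"dz":0,"roll":0,"jaw":0.8},{"dx":0,"dy":0,"dz":0,"roll":0,"jaw":0.8}]}}

```text
time_s: 20.42
ee_pos: [0.6187, 0.2349, 0.1189]
eef_rot: [-3.14, 0.001, 1.57]
force: [0.0, -0.8, -2.9]
grip_width: 0.0198
grip_force: 30.0
```

```bash
python3 -c "
from h import *
x,y=place('bear',0,0)
go(x,y,.0172,90)
c=camera('wrist');cv2.imwrite('pics/w4.png',c['frame'][:,:,::-1])
"
```

```text
roll -0.1 dx 1.1 dy 0.8 dz 101.7 | F [ 0.  -0.8 -2.9]
```

View pics/w4.png

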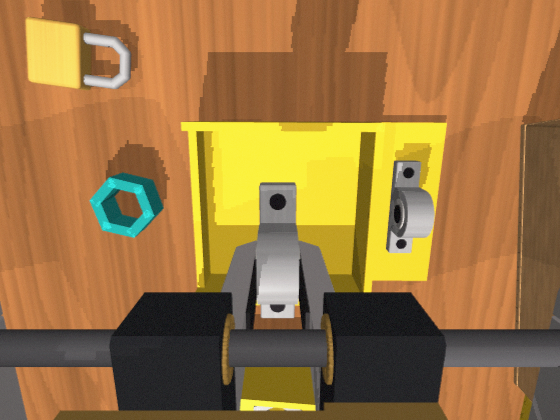

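The bearing is held straight at (278,250), centred over its bin, with the bearing sample at (410,205). I'll lower it.

>>> {"api": "send_rows", "payload": {"rows": [{"dx":1,"dy":1,"dz":15,"roll":0,"jaw":0.8},{"dx":0,"dy":0,"dz":25,"roll":0,"jaw":0.8},{"dx":0,"dy":0,"dz":25,"roll":0,"jaw":0.8},{"dx":0,"dy":0,"dz":20,"roll":0,"jaw":0.8},{"dx":0,"dy":0,"dz":11,"roll":0,"jaw":0.8},{"dx":0,"dy":0,"dz":6,"roll":0,"jaw":0.8},{"dx":0,"dy":0,"dz":0,"roll":0,"jaw":0.8},{"dx":0,"dy":0,"dz":0,"roll":0,"jaw":0.8}]}}

```text
time_s: 21.13
ee_pos: [0.6208, 0.2365, 0.0185]
eef_rot: [3.14, -0.0, 1.57]
force: [-0.1, 0.5, -3.0]
grip_width: 0.02
grip_force: 30.0
```

>>> {"api": "send_rows", "payload": {"rows": [{"dx":0,"dy":0,"dz":0,"roll":0,"jaw":0.2},{"dx":0,"dy":0,"dz":0,"roll":0,"jaw":0.2},{"dx":0,"dy":0,"dz":0,"roll":0,"jaw":0.2},{"dx":0,"dy":0,"dz":-10,"roll":0,"jaw":0.2},{"dx":0,"dy":0,"dz":-25,"roll":0,"jaw":0.2},{"dx":0,"dy":0,"dz":-35,"roll":0,"jaw":0.2},{"dx":0,"dy":0,"dz":-35,"roll":0,"jaw":-0.5},{"dx":0,"dy":0,"dz":0,"roll":0,"jaw":-0.5}]}}

```text
time_s: 21.8
ee_pos: [0.6229, 0.2377, 0.1314]
eef_rot: [3.131, -0.004, 1.57]
force: [1.2, 0.7, 0.4]
grip_width: 0.0475
grip_force: 0.0
```

```bash
python3 -c "
from h import *
c=camera('wrist');P=cloud(c)
x,y=place('bear',0,0)
Q=P[(P[...,2]>.028)&(P[...,2]<.07)&(np.hypot(P[...,0]-x,P[...,1]-y)<.045)];print(rect(Q),np.percentile(Q[:,2],[50,95]))
go(.478,-.365,.12,48.6)
"
```

```text
[620.9 237.7  35.3  22.4  89.9] [0.04662848 0.04975314]
roll 41.4 dx -547.0 dy 290.3 dz 7.7 | F [-0.  -0.6 -0.8]
```

The bearing is down on its foot. The last part is the right nut.

>>> {"api": "send_rows", "payload": {"rows": [{"dx":0,"dy":0,"dz":0,"roll":5.7,"jaw":-0.35},{"dx":0,"dy":0,"dz":0,"roll":5.7,"jaw":-0.35},{"dx":-20,"dy":0,"dz":0,"roll":0,"jaw":-0.35},{"dx":-40,"dy":-1.5,"dz":0,"roll":0,"jaw":-0.35},{"dx":-40,"dy":-1.5,"dz":0,"roll":0,"jaw":-0.35},{"dx":-40,"dy":-1.5,"dz":0,"roll":0,"jaw":-0.35},{"dx":-40,"dy":-1.5,"dz":0,"roll":0,"jaw":-0.35},{"dx":-40,"dy":-1.5,"dz":0,"roll":0,"jaw":-0.35},{"dx":-40,"dy":-1.5,"dz":0,"roll":0,"jaw":-0.35},{"dx":-40,"dy":-1.5,"dz":0,"roll":0,"jaw":-0.35},{"dx":-40,"dy":-1.5,"dz":0,"roll":0,"jaw":-0.35},{"dx":-40,"dy":-1.5,"dz":0,"roll":0,"jaw":-0.35}]}}

```text
time_s: 22.85
ee_pos: [0.5306, -0.1347, 0.1222]
eef_rot: [-3.141, -0.0, 1.371]
force: [1.1, -0.0, -0.1]
grip_width: 0.0631
grip_force: 0.0
```

>>> {"api": "send_rows", "payload": {"rows": [{"dx":-40,"dy":-1.5,"dz":0,"roll":0,"jaw":-0.35},{"dx":-40,"dy":-1.5,"dz":0,"roll":0,"jaw":-0.35},{"dx":-40,"dy":-1.5,"dz":0,"roll":0,"jaw":-0.35},{"dx":-40,"dy":-1.5,"dz":0,"roll":0,"jaw":-0.35},{"dx":-20,"dy":-1.5,"dz":0,"roll":0,"jaw":-0.35},{"dx":0,"dy":0,"dz":0,"roll":0,"jaw":-0.35},{"dx":0,"dy":0,"dz":0,"roll":0,"jaw":-0.35}]}}

```text
time_s: 23.43
ee_pos: [0.488, -0.3084, 0.1219]
eef_rot: [-3.141, -0.001, 1.369]
force: [0.4, 0.1, -0.5]
grip_width: 0.0634
grip_force: 0.0
```

```bash
python3 -c "
from h import *
c=camera('wrist');P=cloud(c);cv2.imwrite('pics/w5.png',c['frame'][:,:,::-1])
Q=P[(P[...,2]>.018)&(P[...,2]<.035)&(np.hypot(P[...,0]-.479,P[...,1]+.365)<.036)];print(len(Q),rect(Q))
go(.4795,-.3655,.005,78.6)
"
```

```text
1567 [ 480.6 -367.1   52.6   45.7   78.5]
roll -0.1 dx -58.7 dy 2.7 dz 117.0 | F [-0.8 -0.1  0.1]
```

View pics/w5.png

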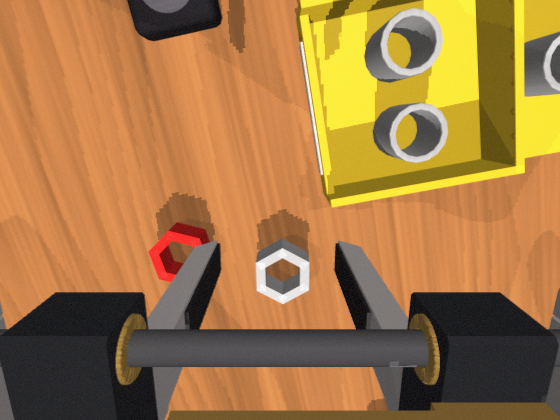

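The grey nut at (283,272) is square to the fingers, and the red one at (180,252) is clear of them. Both couplings stand upright in their bin.

>>> {"api": "send_rows", "payload": {"rows": [{"dx":-20,"dy":1.3,"dz":0,"roll":0,"jaw":-0.35},{"dx":-25,"dy":1,"dz":0,"roll":0,"jaw":-0.35},{"dx":-14.4,"dy":1,"dz":20,"roll":0,"jaw":-0.35},{"dx":0,"dy":0,"dz":30,"roll":0,"jaw":-0.35},{"dx":0,"dy":0,"dz":30,"roll":0,"jaw":-0.35},{"dx":0,"dy":0,"dz":20,"roll":0,"jaw":-0.35},{"dx":0,"dy":0,"dz":12,"roll":0,"jaw":-0.35},{"dx":0,"dy":0,"dz":3.5,"roll":0,"jaw":-0.35},{"dx":0,"dy":0,"dz":0,"roll":0,"jaw":-0.35},{"dx":0,"dy":0,"dz":0,"roll":0,"jaw":0.3},{"dx":0,"dy":0,"dz":0,"roll":0,"jaw":0.3},{"dx":0,"dy":0,"dz":0,"roll":0,"jaw":0.3}], "force": 25}}

```text
time_s: 24.48
ee_pos: [0.4807, -0.3672, 0.0083]
eef_rot: [3.14, 0.001, 1.371]
force: [0.3, -0.2, -0.5]
grip_width: 0.0471
grip_force: 0.0
```

>>> {"api": "send_rows", "payload": {"rows": [{"dx":0,"dy":0,"dz":0,"roll":0,"jaw":0.3},{"dx":0,"dy":0,"dz":0,"roll":0,"jaw":0.3},{"dx":0,"dy":0,"dz":0,"roll":0,"jaw":0.3}]}}

```text
time_s: 24.73
ee_pos: [0.4806, -0.3672, 0.0082]
eef_rot: [3.14, 0.001, 1.371]
force: [-0.9, 1.7, 7.7]
grip_width: 0.0455
grip_force: 25.0
```

```bash
python3 -c "
from h import *
x,y=place('nut',0,-.031)
go(x,y,.12,84.4)
"
```

```text
roll -5.8 dx 347.4 dy 96.9 dz -111.8 | F [-0.9  1.7  7.7]
```

>>> {"api": "send_rows", "payload": {"rows": [{"dx":0,"dy":0,"dz":-12,"roll":0,"jaw":0.3},{"dx":0,"dy":0,"dz":-30,"roll":0,"jaw":0.3},{"dx":0,"dy":0,"dz":-35,"roll":-5.8,"jaw":0.3},{"dx":0,"dy":0,"dz":-25,"roll":0,"jaw":0.3},{"dx":15,"dy":4,"dz":-10,"roll":0,"jaw":0.3},{"dx":30,"dy":8,"dz":0,"roll":0,"jaw":0.3},{"dx":37,"dy":10,"dz":0,"roll":0,"jaw":0.3},{"dx":37,"dy":10,"dz":0,"roll":0,"jaw":0.3},{"dx":37,"dy":10,"dz":0,"roll":0,"jaw":0.3},{"dx":37,"dy":10,"dz":0,"roll":0,"jaw":0.3},{"dx":37,"dy":11,"dz":0,"roll":0,"jaw":0.3},{"dx":37,"dy":11,"dz":0,"roll":0,"jaw":0.3}]}}

```text
time_s: 25.73
ee_pos: [0.5799, -0.1058, 0.119]
eef_rot: [-3.141, -0.0, 1.472]
force: [1.1, -0.8, -2.7]
grip_width: 0.0457
grip_force: 25.0
```

>>> {"api": "send_rows", "payload": {"rows": [{"dx":37,"dy":11,"dz":0,"roll":0,"jaw":0.3},{"dx":28,"dy":8,"dz":0,"roll":0,"jaw":0.3},{"dx":15,"dy":4,"dz":0,"roll":0,"jaw":0.3},{"dx":0,"dy":0,"dz":0,"roll":0,"jaw":0.3},{"dx":0,"dy":0,"dz":0,"roll":0,"jaw":0.3},{"dx":0,"dy":0,"dz":0,"roll":0,"jaw":0.3}]}}

```text
time_s: 26.23
ee_pos: [0.6102, -0.032, 0.1188]
eef_rot: [-3.141, 0.0, 1.472]
force: [0.4, -0.6, -1.5]
grip_width: 0.0456
grip_force: 25.0
```

```bash
python3 -c "
from h import *
x,y=place('nut',0,-.031)
go(x,y,.0138,84.4)
c=camera('wrist');P=cloud(c);cv2.imwrite('pics/w6.png',c['frame'][:,:,::-1])
"
```

```text
roll -0.1 dx 1.2 dy 0.7 dz 105.0 | F [ 0.4 -0.6 -1.5]
```

View pics/w6.png

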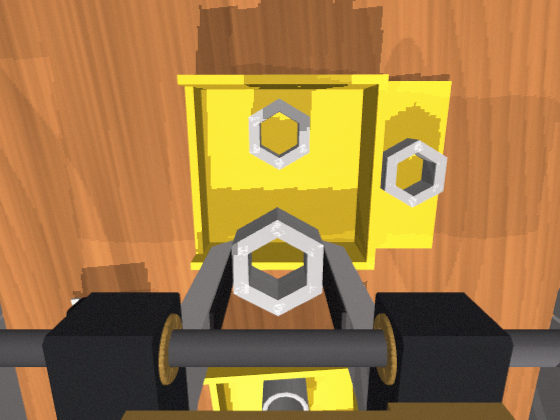

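The first nut lies flat at (279,133), and the second hangs clear of it and of the wall. I'll lower it.

>>> {"api": "send_rows", "payload": {"rows": [{"dx":1,"dy":1,"dz":15,"roll":0,"jaw":0.3},{"dx":0,"dy":0,"dz":25,"roll":0,"jaw":0.3},{"dx":0,"dy":0,"dz":25,"roll":0,"jaw":0.3},{"dx":0,"dy":0,"dz":20,"roll":0,"jaw":0.3},{"dx":0,"dy":0,"dz":13,"roll":0,"jaw":0.3},{"dx":0,"dy":0,"dz":7,"roll":0,"jaw":0.3},{"dx":0,"dy":0,"dz":0,"roll":0,"jaw":0.3},{"dx":0,"dy":0,"dz":0,"roll":0,"jaw":0.3}]}}

```text
time_s: 26.95
ee_pos: [0.6121, -0.0307, 0.0146]
eef_rot: [3.141, 0.0, 1.472]
force: [1.1, -0.2, -2.0]
grip_width: 0.0458
grip_force: 25.0
```

>>> {"api": "send_rows", "payload": {"rows": [{"dx":0,"dy":0,"dz":0,"roll":0,"jaw":-0.2},{"dx":0,"dy":0,"dz":0,"roll":0,"jaw":-0.2},{"dx":0,"dy":0,"dz":0,"roll":0,"jaw":-0.2},{"dx":0,"dy":0,"dz":-10,"roll":0,"jaw":-0.2},{"dx":0,"dy":0,"dz":-25,"roll":0,"jaw":-0.2},{"dx":0,"dy":0,"dz":-35,"roll":0,"jaw":-0.2},{"dx":0,"dy":0,"dz":-35,"roll":0,"jaw":-0.2},{"dx":0,"dy":-35,"dz":-20,"roll":0,"jaw":-0.2},{"dx":0,"dy":-40,"dz":0,"roll":0,"jaw":-0.2},{"dx":0,"dy":-40,"dz":0,"roll":0,"jaw":-0.2},{"dx":0,"dy":-40,"dz":0,"roll":0,"jaw":-0.2},{"dx":0,"dy":-40,"dz":0,"roll":0,"jaw":-0.2}]}}

```text
time_s: 27.95
ee_pos: [0.4159, -0.0108, 0.1396]
eef_rot: [3.14, 0.0, 1.472]
force: [0.0, -0.8, 0.6]
grip_width: 0.0565
grip_force: 0.0
```

>>> {"api": "send_rows", "payload": {"rows": [{"dx":0,"dy":-20,"dz":0,"roll":0,"jaw":-0.2},{"dx":0,"dy":0,"dz":0,"roll":0,"jaw":-0.2},{"dx":0,"dy":0,"dz":0,"roll":0,"jaw":-0.2},{"dx":0,"dy":0,"dz":0,"roll":0,"jaw":-0.2}]}}

```text
time_s: 28.28
ee_pos: [0.3988, -0.0091, 0.1398]
eef_rot: [3.14, 0.0, 1.472]
force: [0.8, -0.8, -0.9]
grip_width: 0.0568
grip_force: 0.0
```

```bash
python3 -c "
from h import *
c=camera('top');P=cloud(c);cv2.imwrite('pics/t9.png',c['frame'][:,:,::-1])
c=camera('scene');f=c['frame'][180:340,120:420,::-1];cv2.imwrite('pics/s9.png',cv2.resize(f,None,fx=2.5,fy=2.5))
"
```

```text
(no output)
```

View pics/t9.png

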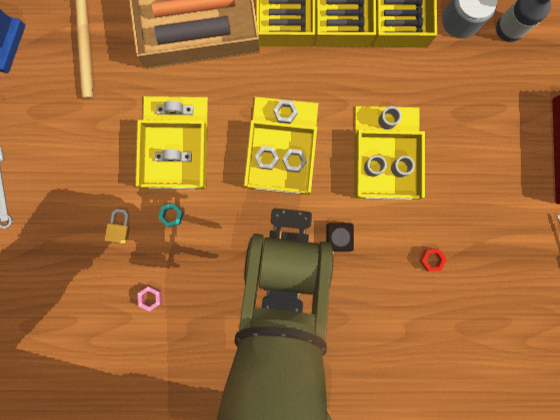

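View pics/s9.png

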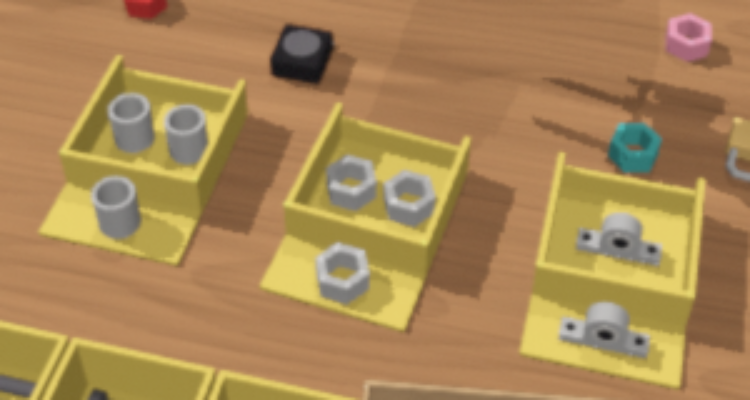

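In the top view, the nuts are at (266,157) and (294,160), the couplings at (376,165) and (403,165), and the bearing at (172,155). All stand properly in their bins, and the tape measure and padlock haven't moved.

```bash
python3 -c "
from station import *
print(hand_in())"
```

```text
the job is handed in; nothing more can be done
None
```

All five parts are in their matching bins, each standing the way up it was, with the tape measure and padlock untouched, and the job was handed in at about 28 s.

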